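# Drift the port cover into register and fit its bolt

## Task

Line up the swivelled cover plate with the port block using the red-handled drift pin: draw the pin out of its sloping holster, stand it upright in the socket of the same stand and let go, then take it again from above and push it fully home through the hole at the red-striped end of the cover into the block. Leave the pin there, and then fit the dark-headed bolt from its grey rack fully home in the hole at the other end. Do not push the jar, the bottle, the weight or the timer about.

Things in the scene. Friction and masses are not known exactly. Their poses are not given: they have to be found in the camera images.
- pin_grip (a point): Centre of the drift pin's red handle (cylinder 28 mm across, 66 mm long: the part to grasp). z axis: along the pin from nose to handle. The steel shank starts 33 mm below this point with a flat collar face and is 75 mm long: 20 mm across for 42 mm, then tapered to a 6 mm nose. 0.3 kg. Home in a hole, the collar face rests on the surface round it
- pin_nose (a point): Tip of the drift pin's nose, on its axis, 108 mm from the handle's centre. At the start the shank sits in the stand's sloping holster, nose pointing down at about 30 degrees below level and the handle sticking out upward: draw it out along the bore by 75 mm or more
- stand: Fixed pin stand: grey base plate 190 x 75 x 10 mm, origin under its centre, +x pointing the way the holstered pin's nose points. Holster: block 40 mm square, 35 mm long, bore 22.5 mm sloping exactly 30 degrees, its mouth at x -45 mm, 85 mm above the bench, highest edge 103 mm. Upright socket at x +62 mm
- stand_socket (a point): Centre of the mouth of the stand's upright socket, 90 mm above the bench: square aluminium block 46 mm wide with a 22 mm square through hole, axes as the stand's
- port_pin_hole (a point): Axis of the pin hole (21.5 mm) in the fixed aluminium port block, given at the height of the cover's upper face, 82 mm above the bench. The block is 72 x 210 mm, 70 mm high, long side along this point's y axis, hole 75 mm from its centre. The hole passes through the 25 mm top flange into open space; the pin's nose ends 7 mm above the bench
- cover_pin_hole (a point): Centre of the hole (21.5 mm) at the red-striped end of the steel cover (64 x 200 x 12 mm), on its upper face. The cover lies on the block and turns stiffly about a spigot in its middle, whose brass nut rises 30 mm above it. At the start the hole is 4 to 6 mm beside the block's; the pin's tapered nose draws it into line against about 5 N
- bolt_grip (a point): Centre of the bolt's dark head (cylinder 28 mm across, 36 mm high: the part to grasp), z axis up. The plain shank below is 60 mm long, 17 mm across, its last 12 mm tapering to 10 mm. 0.22 kg. It stands in a fixed grey rack block (70 x 70 mm, top 70 mm above the bench): lift it 60 mm to clear. Push-in bolt, no turning; fully home its head rests on the cover
- port_bolt_hole (a point): Axis of the bolt hole (21.5 mm) in the port block, at the height of the cover plate's upper face; 75 mm from the block's centre at the end away from the pin hole
- cover_bolt_hole (a point): Centre of the hole (21.5 mm) at the plain end of the cover plate, on its upper face; 4 to 6 mm beside the block's hole until the cover is lined up
- cover (a joint): Turn of the cover plate about the block's vertical centre spigot, rad; 0 when its holes and the block's are in line; 0.055 to 0.08 at the start
- jar_mid (a point): Centre of a white sample jar with blue lid, 58 mm diameter, 83 mm high: a bystander
- bottle_mid (a point): Centre of an amber bottle with white cap, 56 mm diameter, 114 mm high: a bystander
- weight_mid (a point): Centre of a brass knob weight, 25 mm diameter, 30 mm high: a bystander
- timer_mid (a point): Centre of a small white bench timer lying flat, 62 x 72 mm, 20 mm high: a bystander
Things that resemble listed ones, but are neither listed nor needed, are in the scene too. There is more than one size of the part that bears bolt_grip; the job needs the largest.

How it is judged (in metres and radians):
On the way, in this order (a step that is already met when the one before it is completed fails the run):
1. the pin stands upright in the stand's socket, down on its collar, and is let go (horizontal distance between pin_grip and stand_socket below 0.008 m and z of pin_grip in the frame of stand_socket below 0.039 m and angle between pin_grip's own z axis and vertical below 0.12 rad and contact force between pin and the fingers below 0.1 N), for 0.2 s.
2. the pin is fully home through cover and block, the cover is in line, the bolt not yet in (horizontal distance between pin_grip and port_pin_hole below 0.006 m and z of pin_grip in the frame of port_pin_hole below 0.037 m and angle between pin_grip's own z axis and vertical below 0.08 rad and value of joint cover between -0.035 and 0.035 rad and contact force between pin and the fingers below 0.1 N and horizontal distance between bolt_grip and port_bolt_hole above 0.03 m), for 0.2 s.
At the end, for the whole second after the job is handed in: Pin in the pin hole and bolt in the bolt hole, each upright within 0.08 rad, within 6 mm of the block's hole axis and seated within 4 mm, the cover within 0.035 rad of in line, all at rest (horizontal distance between pin_grip and port_pin_hole below 0.006 m and z of pin_grip in the frame of port_pin_hole below 0.037 m and angle between each of pin_grip, bolt_grip's own z axis and vertical below 0.08 rad and horizontal distance between bolt_grip and port_bolt_hole below 0.006 m and z of bolt_grip in the frame of port_bolt_hole below 0.022 m and value of joint cover between -0.035 and 0.035 rad and linear speed of each of pin, bolt below 0.02 m/s); the robot touches nothing.
It fails at once if a bystander is pushed more than 25 mm (distance of any of jar_mid, bottle_mid, weight_mid, timer_mid from where it was at the start of the episode above 0.025 m).
It also fails if it takes over 69 s, if anything falls off the work surface, if the arm or the gripper's body presses on something with over 40 N, if the wrist force passes 120 N, or if a joint passes its speed limit or range.

## Robot

A 6-joint arm with a two-finger parallel gripper is mounted at the origin on a cart in front of the work surface, level with it; the furniture and walls round the work are solid. World frame = base frame: x ahead of the robot, y to its left, z up, the work surface at z = 0. Lengths are in m, angles in degrees, forces in N, time in s.
With the tool pointing down it reaches from about 0.4 to 0.825 m from the base axis. Payload 7 kg.
Tool frame: the origin (TCP) lies between the finger pads; the fingertips stand 25 mm ahead of it and the grasp point (between the pads) lies 6 mm ahead of it; z points along the fingers, y is the line along which they close (so a half turn about z gives the same grasp; the last joint's range is limited). The gripper opens to 88 mm and grips with 3 to 60 N. Pads are 19 mm wide; open, the fingers measure 130 mm over their backs; the gripper's body (78 mm by 193 mm) begins 47 mm behind the grasp point.
Start: joints at [-49.612, 20.546, 0.682, 0, -70.136, -16.507], TCP at [0.273, -0.617, 0.252] pointing down, gripper open.
Joint ranges: [-176.03, 176.03], [-82.01, 121.73], [-58.28, 71.71], [-173.87, 95.51], [-174.79, -0.11], [-173.66, 173.66]. Speed limits (degrees/s): [136.94, 136.94, 172.46, 180, 180, 180].

## Interface

Orientations are given as [roll, pitch, yaw] about the fixed x, y, z axes, in that order (R = Rz(yaw) Ry(pitch) Rx(roll)).
In Python, from plant import r gives the robot as it stands.
- The arm moves only by the shell command python3 -m crank 'ROWS' [FORCE]. ROWS is JSON, a list of rows, each a list of 3 entries, a list of its own where there are three numbers: the turn, a rotation vector about the tool's x, y, z in degrees, then the shift along the tool's x, y, z in cm, then the closure, from -1 (fully open) to 1 (shut). In form: [[[wx, wy, wz], [dx, dy, dz], fingers], ...]. A call has 1 to 8 rows; each row shifts and turns the commanded pose from where the row before left it, along the tool's axes as they then stand; what a row does not reach is not made up. A row lasts 1/10 s, in which the tool goes at most 50 mm and 8.59 degrees, less where a joint would pass 70% of its speed; a pose out of reach is approached as far as the arm can. A call with a gripper value outside its range is refused whole. The fingers move at their own pace and stop on an object; FORCE is the grip in N (left out, the last holds). Time passes only in rows, so rows that do not move let the fingers close. It gives the time, the measured TCP pose, the force, the opening and the grip force at its end, in the units of the state.
- r.get_state(): the state, without advancing time (a new reading comes with each control period).
- r.capture(name): name is "scene" or "top"; returns a dict with "color" (384x512x3 uint8, red, green, blue), "range_z" (384x512 float32, m along the optical axis (not along the pixel's ray), 0 where there is no reading), "intrinsics" (3x3 intrinsics, pixels), "world_from_camera" (4x4, takes a point from camera to world coordinates). Camera axes: x right, y down, z forward; pixel columns grow to the right and rows downward; lengths in m; the calibration is good to about 2 mm. A picture is of the moment at which its call begins.
- r.close_job(): hands the job in; it is judged then, once.
The state is a dict: "time_s": time; "joints": joint angles; "qd": joint speeds; "joint_torque": joint torques, N m; "tcp_pos": TCP position; "eef_rot": TCP orientation; "contact_force": force on the tool from outside, world axes, zero at the start; "moment": the same for the moment, N m; "gripper_width": finger opening in m; "gripper_force": force on a finger pad.
Only numpy, scipy, OpenCV 4.12 (cv2) and the standard library are available. Lean on these libraries where they do the work, as an engineer would, in place of code of your own. Each camera call takes 0.05 s, during which the arm holds its last target. There are 200 camera calls.

## Working session

There is one attempt and no reset: what is moved stays moved. The work goes in short steps, Python scripts to look and compute and a shell command to move; the robot and the scene stay as the last step left them, time stands still between calls to the robot, and variables do not carry over. Pictures are saved under pics/ and viewed, at most 10 in all, crops included, and the job is handed in when it is done.

```bash
ls; mkdir -p pics; cat > h.py <<'E'
import numpy as np, cv2
from plant import r
def snap(n,tag):
    c=r.capture(n); np.savez(f'{tag}.npz',**c); return c
def pts(c):
    z=c['range_z'];K=c['intrinsics'];T=c['world_from_camera']
    v,u=np.mgrid[:z.shape[0],:z.shape[1]]
    P=np.stack([(u-K[0,2])/K[0,0]*z,(v-K[1,2])/K[1,1]*z,z],-1)
    return P@T[:3,:3].T+T[:3,3]
def save(img,name,s=1.5):
    cv2.imwrite('pics/'+name,cv2.resize(img[:,:,::-1],None,fx=s,fy=s,interpolation=cv2.INTER_CUBIC))
E
python3 - <<'E'
from h import *
for n in('scene','top'):
    c=snap(n,n); save(c['color'],n+'.png'); print(n,c['intrinsics'][0],c['world_from_camera'].round(3).tolist())
print(r.get_state())
E
```

```text
pics
scene [359.02984876   0.         257.16786522] [[-0.758, -0.437, 0.484, 0.128], [-0.652, 0.53, -0.543, 0.547], [-0.019, -0.727, -0.687, 0.777], [0.0, 0.0, 0.0, 1.0]]
top [385.01519186   0.         256.58852632] [[-0.003, -0.991, 0.131, 0.439], [-1.0, 0.005, 0.014, 0.001], [-0.014, -0.131, -0.991, 1.218], [0.0, 0.0, 0.0, 1.0]]
{'time_s': 0.1, 'joints': array([-4.96122216e+01,  2.05858174e+01,  6.37861171e-01, -1.84705692e-02,
       -7.01333555e+01, -1.65077248e+01]), 'qd': array([ 0.04860384, -0.04585446,  0.11901846,  0.10381129,  0.04511569,
       -0.04272167]), 'joint_torque': array([ 2.14809631e-06, -5.84163487e+01,  2.93754923e+01,  7.01549470e+00,
        1.02858403e-02, -4.50492473e-05]), 'tcp_pos': array([ 0.27308552, -0.61685499,  0.25072228]), 'eef_rot': array([ 1.79917106e+02, -6.45780768e-03, -1.56126231e+02]), 'contact_force': array([-0.32587959,  0.24066968,  0.60226985]), 'moment': array([-0.00516897, -0.03068159,  0.03248767]), 'gripper_force': 0.0, 'gripper_width': 0.08746834886033615}
```

View pics/scene.png

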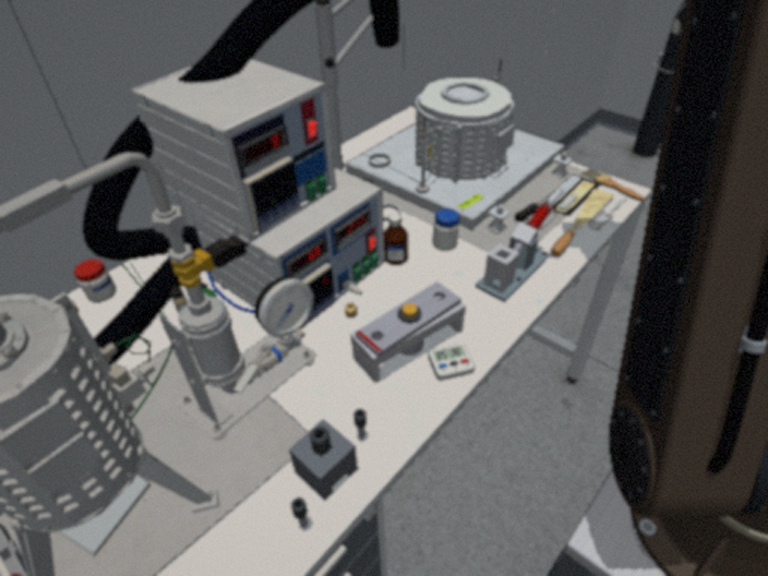

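View pics/top.png

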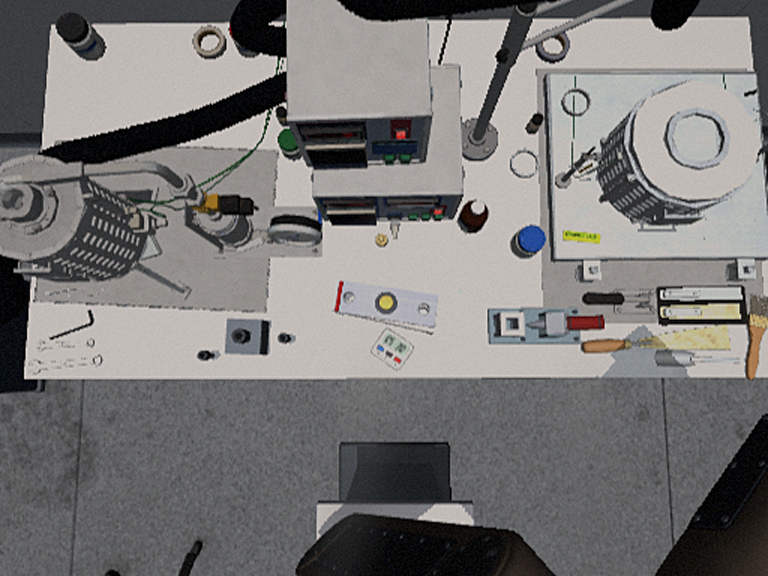

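The scene view shows the cover at (410,325), stand at (515,265) and rack at (322,460). In the top view the socket is at (511,323), the red handle at (586,322), the cover holes at (348,297) and (424,309), and the bolt at (240,336). I'll enlarge these and add depth.

```bash
python3 - <<'E'
from h import *
c=dict(np.load('top.npz')); P=pts(c); im=c['color']
def cr(x,y,w,h,s):
    return cv2.resize(im[y:y+h,x:x+w],(w*s,h*s),interpolation=cv2.INTER_CUBIC)
a=cr(320,195,100,45,8); b=cr(215,180,100,75,4); d=cr(130,200,100,75,4)
save(np.vstack([a,np.hstack([b,d]),]),'crop.png',1)
hsv=cv2.cvtColor(im,cv2.COLOR_RGB2HSV)
red=((hsv[...,0]<8)|(hsv[...,0]>172))&(hsv[...,1]>130)&(hsv[...,2]>60)
for nm,(x0,x1,y0,y1) in dict(handle=(370,410,205,225),stripe=(215,240,180,215)).items():
    m=np.zeros_like(red);m[y0:y1,x0:x1]=red[y0:y1,x0:x1]; Q=P[m]; v,u=np.where(m)
    print(nm,len(Q),u.mean(),v.mean(),Q.mean(0).round(4),Q.min(0).round(3),Q.max(0).round(3))
def top(nm,x0,x1,y0,y1,zl,zh):
    m=np.zeros_like(red);m[y0:y1,x0:x1]=1; m&=(P[...,2]>zl)&(P[...,2]<zh); Q=P[m]
    v,u=np.where(m)
    rc=cv2.minAreaRect((Q[:,:2]*1000).astype(np.float32)); print(nm,len(Q),Q.mean(0).round(4),rc)
top('socket',325,356,203,232,.085,.094)
top('standbase',320,372,200,235,.004,.016)
top('cover',215,300,180,230,.077,.088)
top('nut',245,270,190,212,.1,.125)
top('rack',145,185,205,240,.065,.075)
top('bolt',150,170,212,235,.09,.13)
for x,y in((160,222),(137,236),(191,225)):
    print(P[y-3:y+4,x-3:x+4,2].max())
E
```

```text
handle 184 389.7173913043478 214.7826086956522 [ 0.5088 -0.3628  0.1143] [ 0.439 -0.399  0.086] [5.220e-01 1.000e-03 1.218e+00]
stripe 47 225.46808510638297 197.2127659574468 [0.565  0.1094 0.0827] [0.536 0.102 0.078] [0.593 0.117 0.087]
socket 197 [ 0.5089 -0.2294  0.09  ] ((508.8730163574219, -229.72738647460938), (47.0301513671875, 44.04771423339844), 89.80427551269531)
standbase 656 [ 0.5055 -0.2616  0.0099] ((509.59771728515625, -261.0625), (162.4681396484375, 106.78044128417969), 89.71409606933594)
cover 1230 [0.5495 0.0158 0.0828] ((549.9094848632812, 15.824165344238281), (199.76768493652344, 64.33295440673828), 80.81829833984375)
nut 36 [0.5504 0.0164 0.1023] ((550.3577270507812, 15.24692440032959), (24.821897506713867, 24.043739318847656), 14.206546783447266)
rack 454 [0.4859 0.2982 0.0703] ((485.66986083984375, 299.5520935058594), (71.66812896728516, 68.51786804199219), 89.6749038696289)
bolt 82 [0.4855 0.2983 0.1054] ((485.5992431640625, 300.13385009765625), (23.287107467651367, 26.73727035522461), 0.07305353879928589)
0.10952310882946703
1.2179522009547854
1.2179522009547854
```

View pics/crop.png

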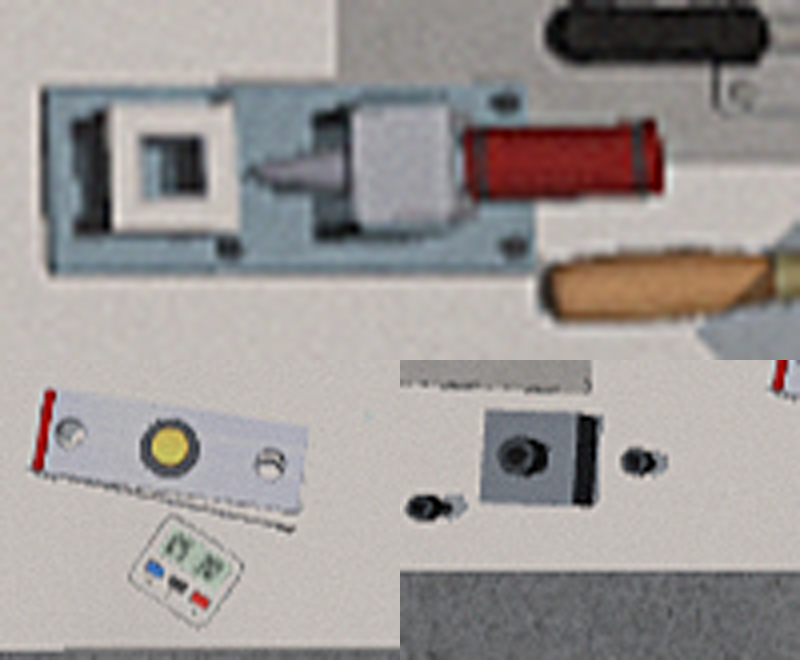

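The crop shows the stand at top (socket hole centre (172,168), holster and red handle level with it). The cover is at lower left, its holes at (72,433) and (270,462), with the block edge just visible below it. The rack bolt is at (522,457). Next I need the block's yaw, and a helper to turn target poses into tool-frame deltas.

```bash
cat >> h.py <<'E'
from scipy.spatial.transform import Rotation as Ro
def delta(grasp,Rt):
    """tool-frame rotvec(deg) to go to Rt, then shift (cm, in final tool axes) so the grasp point reaches grasp"""
    s=r.get_state(); R0=Ro.from_euler('xyz',s['eef_rot'],degrees=True); Rt=Ro.from_matrix(Rt)
    tcp=np.array(grasp)-.006*Rt.as_matrix()[:,2]
    print('rot',(R0.inv()*Rt).as_rotvec(degrees=True).round(2),'shift_new',(Rt.inv().apply(tcp-s['tcp_pos'])*100).round(2),'shift_old',(R0.inv().apply(tcp-s['tcp_pos'])*100).round(2),'t',s['time_s'])
def tilt(th,yaw=-90):  # th: tool z leans toward +y (deg) for yaw=-90
    return (Ro.from_euler('xyz',[180,0,yaw],degrees=True)*Ro.from_rotvec([0,-th,0],degrees=True)).as_matrix()
E
python3 - <<'E'
from h import *
for n in('scene','top'):
    c=dict(np.load(n+'.npz')); P=pts(c)
    m=(P[...,2]>.048)&(P[...,2]<.068)&(abs(P[...,0]-.55)<.1)&(abs(P[...,1]-.0155)<.14)
    Q=P[m]; print(n,len(Q))
    # rotate to hypothesised frames: find yaw making low-x side sharpest
    best=[]
    for a in np.arange(2,18,.25):
        t=np.radians(a); ax=np.array([np.cos(t),-np.sin(t)]); ay=np.array([np.sin(t),np.cos(t)])
        u=(Q[:,:2]-[.55,.0155])@ax; w=(Q[:,:2]-[.55,.0155])@ay
        s=(u<-.025)&(u>-.047)&(abs(w)<.1); e=(w>.095)&(abs(u)<.03)
        best.append((a,s.sum(),u[s].std()*1e3 if s.sum() else 9,np.median(u[s]) if s.sum() else 0,e.sum(),np.median(w[e]) if e.sum() else 0, w[e].std()*1e3 if e.sum() else 0))
    for b in best:
        if b[0]%1==0: print(np.round(b,4))
    # cover + end
    m=(abs(P[...,2]-.082)<.004)&(abs(P[...,0]-.55)<.1)&(abs(P[...,1]-.0155)<.14)
    print('cover',cv2.minAreaRect((P[m][:,:2]*1000).astype(np.float32)))
    m=(P[...,2]>.086)&(P[...,2]<.096)&(abs(P[...,0]-.509)<.05)&(abs(P[...,1]+.229)<.035)
    print('socket',cv2.minAreaRect((P[m][:,:2]*1000).astype(np.float32)))
delta((.509,-.365-.0866,.1015+.05),tilt(30))
E
```

```text
scene 393
[ 2.0000e+00  1.7100e+02  6.5347e+00 -3.5500e-02  7.2000e+01  1.0350e-01
  3.2475e+00]
[ 3.0000e+00  1.8500e+02  6.3968e+00 -3.5500e-02  7.5000e+01  1.0320e-01
  3.1786e+00]
[ 4.0000e+00  2.0400e+02  6.3181e+00 -3.5200e-02  7.7000e+01  1.0300e-01
  3.1088e+00]
[ 5.0000e+00  2.2600e+02  6.2116e+00 -3.5200e-02  7.6000e+01  1.0320e-01
  2.9320e+00]
[ 6.0000e+00  2.4600e+02  5.9613e+00 -3.5700e-02  7.6000e+01  1.0320e-01
  2.7528e+00]
[ 7.0000e+00  2.6000e+02  5.4643e+00 -3.6800e-02  7.8000e+01  1.0310e-01
  2.4443e+00]
[ 8.0000e+00  2.8200e+02  5.0264e+00 -3.7700e-02  7.2000e+01  1.0330e-01
  1.9985e+00]
[ 9.0000e+00  2.8700e+02  4.1695e+00 -3.7900e-02  6.2000e+01  1.0320e-01
  1.3148e+00]
[ 1.0000e+01  2.8500e+02  3.1734e+00 -3.8000e-02  6.1000e+01  1.0310e-01
  1.0831e+00]
[ 1.1000e+01  2.8600e+02  2.2586e+00 -3.8000e-02  5.8000e+01  1.0310e-01
  7.7020e-01]
[ 1.2000e+01  2.8600e+02  1.4659e+00 -3.8100e-02  6.2000e+01  1.0300e-01
  6.2490e-01]
[ 1.3000e+01  2.8800e+02  1.1091e+00 -3.8200e-02  6.2000e+01  1.0300e-01
  5.3660e-01]
[ 1.4000e+01  2.8900e+02  1.5334e+00 -3.8400e-
[... 1065 characters left out ...]
0948 -0.036   3.      0.1048  1.6048]
[12.     32.      1.9236 -0.036   3.      0.1047  1.7406]
[13.     31.      2.1309 -0.0361  4.      0.103   2.3149]
[14.     31.      2.6256 -0.035   4.      0.1028  2.2191]
[15.     31.      3.2644 -0.0341  4.      0.1028  2.1597]
[16.     30.      3.6762 -0.0334  4.      0.1029  2.1396]
[17.     29.      4.2026 -0.0328  4.      0.103   2.1602]
cover ((549.9094848632812, 15.824165344238281), (199.76768493652344, 64.33295440673828), 80.81829833984375)
socket ((508.8599853515625, -229.73789978027344), (47.01625442504883, 44.09845733642578), 89.9425277709961)
rot [-17.22 -26.52 -64.56] shift_new [ -9.35 -23.59  16.26] shift_old [-28.14   5.28   9.41] t 0.1
```

```bash
python3 -m crank '[[[-1.9,-2.95,-7.2],[0,0,0],-1],[[-1.9,-2.95,-7.2],[0,0,0],-1],[[-1.9,-2.95,-7.2],[0,0,0],-1],[[-1.9,-2.95,-7.2],[0,0,0],-1],[[-1.9,-2.95,-7.2],[0,0,0],-1],[[-1.9,-2.95,-7.2],[0,0,0],-1],[[-1.9,-2.95,-7.2],[0,0,0],-1],[[-1.9,-2.95,-7.2],[0,0,0],-1]]'
python3 -m crank '[[[-1.9,-2.95,-7.2],[0,0,0],-1],[[0,0,0],[0,0,0],-1],[[0,0,0],[0,0,0],-1]]'
python3 - <<'E'
from h import *
delta((.507,-.366-.05,.1015+.0866),tilt(30))
E
```

```text
time_s: 0.9
tcp_pos: [0.2728, -0.6173, 0.2512]
eef_rot: [178.3, 27.0, -97.5]
contact_force: [0.4, 0.2, -0.7]
gripper_width: 0.0873
gripper_force: 0.0
time_s: 1.2
tcp_pos: [0.2734, -0.6173, 0.2503]
eef_rot: [-179.9, 29.9, -89.9]
contact_force: [0.4, -0.1, -0.3]
gripper_width: 0.0877
gripper_force: 0.0
rot [-0.06 -0.11  0.07] shift_new [-14.33 -23.36  14.85] shift_old [-14.33 -23.36  14.85] t 1.2
```

```bash
python3 -m crank '[[[0,0,0],[-1.8,-2.92,1.86],-1],[[0,0,0],[-1.8,-2.92,1.86],-1],[[0,0,0],[-1.8,-2.92,1.86],-1],[[0,0,0],[-1.8,-2.92,1.86],-1],[[0,0,0],[-1.8,-2.92,1.86],-1],[[0,0,0],[-1.8,-2.92,1.86],-1],[[0,0,0],[-1.8,-2.92,1.86],-1],[[0,0,0],[-1.8,-2.92,1.86],-1]]'
python3 -m crank '[[[0,0,0],[0,0,0],-1],[[0,0,0],[0,0,0],-1]]'
python3 - <<'E'
from h import *
delta((.507,-.366,.1015),tilt(30))
c=snap('top','t2'); save(c['color'][150:270,300:460],'t2.png',5)
E
```

```text
time_s: 2.0
tcp_pos: [0.5073, -0.4162, 0.1962]
eef_rot: [-179.7, 29.7, -89.8]
contact_force: [0.6, -0.4, 0.4]
gripper_width: 0.0875
gripper_force: 0.0
time_s: 2.2
tcp_pos: [0.5067, -0.4165, 0.196]
eef_rot: [-179.8, 29.8, -89.7]
contact_force: [-0.6, -0.5, -0.0]
gripper_width: 0.0875
gripper_force: 0.0
rot [-0.08 -0.22  0.28] shift_new [ 0.35 -0.03 10.11] shift_old [ 3.100e-01 -1.000e-02  1.011e+01] t 2.2
```

View pics/t2.png

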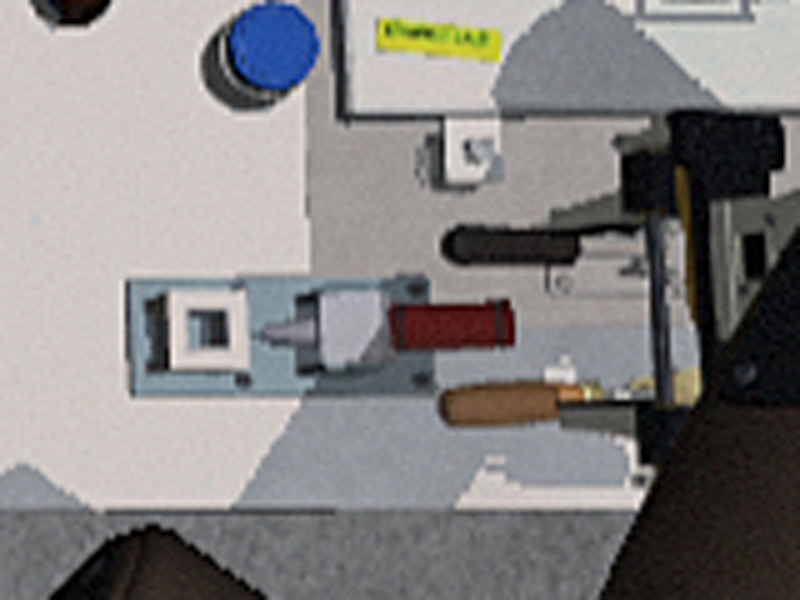

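The fingers straddle the handle line; the handle is at (455,325). A white bracket sits at (470,150), so I'll check the heights around there before closing in.

```bash
python3 - <<'E'
from h import *
c=dict(np.load('top.npz')); P=pts(c)
for x0,x1 in((.46,.49),(.53,.55),(.55,.57),(.57,.59),(.59,.61),(.61,.63)):
    print(x0,[round(float(P[...,2][(P[...,0]>x0)&(P[...,0]<x1)&(P[...,1]>y)&(P[...,1]<y+.03)&(P[...,2]<.4)].max(initial=0)),3) for y in np.arange(-.48,-.18,.03)])
E
```

```text
0.46 [0.03, 0.033, 0.034, 0.029, 0.094, 0.101, 0.089, 0.094, 0.095, 0.091]
0.53 [0.072, 0.076, 0.079, 0.078, 0.082, 0.082, 0.073, 0.092, 0.094, 0.06]
0.55 [0.074, 0.079, 0.086, 0.085, 0.006, 0.005, 0.006, 0.006, 0.006, 0.004]
0.57 [0.011, 0.007, 0.073, 0.075, 0.009, 0.006, 0.007, 0.007, 0.008, 0.006]
0.59 [0.006, 0.049, 0.053, 0.051, 0.006, 0.008, 0.006, 0.004, 0.006, 0.004]
0.61 [0.008, 0.044, 0.068, 0.048, 0.007, 0.008, 0.006, 0.005, 0.006, 0.006]
```

```bash
python3 - <<'E'
from h import *
for f in('top','scene'):
    P=pts(dict(np.load(f+'.npz')))
    print(f)
    for x0 in np.arange(.52,.59,.006):
        print(round(x0,3),[round(1000*float(np.median(q))) if len(q:=P[...,2][(P[...,0]>x0)&(P[...,0]<x0+.006)&(P[...,1]>y)&(P[...,1]<y+.01)&(P[...,2]<.4)]) else -1 for y in np.arange(-.46,-.32,.01)])
E
```

```text
top
0.52 [2, 1, -1, -1, -1, -1, 112, 108, 106, 103, 100, 91, 88, 99, 95]
0.526 [-1, 2, 5, 2, -1, 5, 1, 6, 12, 11, -1, 72, 87, 82, 82]
0.532 [-1, -1, 2, 2, 1, 3, 0, 7, 13, 11, 13, -1, -1, -1, 14]
0.538 [1, 2, 2, 1, 3, 3, 0, 6, 13, 12, 11, 10, 12, 10, 11]
0.544 [2, 63, 3, 3, 5, 4, 69, 74, 7, 4, -1, -1, 4, 1, -1]
0.55 [71, 70, 72, 75, 77, 78, 6, 43, 75, 2, 0, 0, 1, 1, 1]
0.556 [71, 73, 73, 76, 78, 80, 79, 81, 34, 2, 3, 2, 3, 2, 2]
0.562 [72, 70, 72, 72, 73, 78, 78, 42, 2, 2, 0, 2, 3, 2, 1]
0.568 [-1, -1, -1, -1, -1, -1, 2, 4, 0, 0, 1, 0, 0, 2, 0]
0.574 [2, 2, 0, 1, -1, 1, 1, 0, 2, 0, 2, 2, 1, 1, 2]
0.58 [1, 0, 3, 1, 3, 3, 2, 2, 0, 3, 2, 1, 1, 0, 0]
0.586 [0, 2, 2, 1, 1, 3, 1, 1, 1, 1, 2, 0, 0, 1, 1]
scene
0.52 [3, -396, -403, -797, -798, -799, -799, -798, -794, -800, 12, -393, -800, 98, 90]
0.526 [0, -797, -794, -794, -802, -802, -796, -803, -802, -798, -800, -800, -798, -799, -374]
0.532 [-395, -798, -796, -803, -798, -796, -796, -802, -797, -800, -794, -803, -802, -804, -801]
0.538 [-799, -791, -800, -803, -796, -795, -794, -796, -800, -802, -806, -801, -796, -796, -795]
0.544 [-798, 69, 66, 66, 73, 70, 74, 72, -362, -798, -801, -792, -797, -799, -798]
0.55 [-793, 69, 74, 75, 75, -357, -796, 77, 66, -798, -798, -801, -796, -798, -797]
0.556 [-800, -363, -793, -791, -796, -358, -356, 76, -791, -398, -798, -799, -801, -796, -795]
0.562 [-798, -362, -788, -796, -796, -795, -798, 72, -396, 1, -796, -798, -801, -798, -802]
0.568 [-794, -800, -796, -796, -799, -801, -798, 1, 1, 1, -797, -795, -800, -803, -798]
0.574 [-799, -800, -796, -796, -801, 1, 2, 2, 2, 1, -795, -798, -799, -1, -802]
0.58 [-798, -398, -398, -2, 0, 0, -795, -397, 1, -398, -1, -795, -792, -794, 0]
0.586 [1, 1, -792, 4, -795, 1, 2, -399, -398, -1, -393, 0, 1, 0, 0]
```

```bash
python3 -m crank '[[[0,0,0],[0.3,-0.1,0.5],-1],[[0,0,0],[0,0,1.6],-1],[[0,0,0],[0,0,1.6],-1],[[0,0,0],[0,0,1.6],-1],[[0,0,0],[0,0,1.6],-1],[[0,0,0],[0,0,1.6],-1],[[0,0,0],[0,0,1.6],-1],[[0,0,0],[0,0,0],-1]]'
python3 -m crank '[[[0,0,0],[0,0,0],0.5],[[0,0,0],[0,0,0],1],[[0,0,0],[0,0,0],1],[[0,0,0],[0,0,0],1],[[0,0,0],[0,0,0],1],[[0,0,0],[0,0,0],1],[[0,0,0],[0,0,0],1],[[0,0,0],[0,0,0],1]]' 35
python3 - <<'E'
from h import *
delta((.507,-.366,.1015),tilt(30))
E
```

```text
time_s: 3.05
tcp_pos: [0.5059, -0.3691, 0.1041]
eef_rot: [-180.0, 30.0, -89.9]
contact_force: [-0.5, 0.5, -0.1]
gripper_width: 0.0875
gripper_force: 0.0
time_s: 3.85
tcp_pos: [0.5075, -0.3696, 0.106]
eef_rot: [-179.8, 29.9, -89.7]
contact_force: [2.6, 0.6, 0.3]
gripper_width: 0.0294
gripper_force: 0.7
rot [-0.07 -0.13  0.28] shift_new [-0.09  0.05 -0.03] shift_old [-0.09  0.05 -0.03] t 3.85
```

```bash
python3 -m crank '[[[0,0,0],[0,0,0],1],[[0,0,0],[0,0,0],1],[[0,0,0],[0,0,0],1],[[0,0,0],[0,0,0],1]]' 35
python3 -m crank '[[[0,0,0],[0.3,0,-0.52],1],[[0,0,0],[0.6,0,-1.04],1],[[0,0,0],[0.6,0,-1.04],1],[[0,0,0],[0.6,0,-1.04],1]]' 35
```

```text
time_s: 4.25
tcp_pos: [0.5075, -0.3696, 0.106]
eef_rot: [-179.8, 29.9, -89.7]
contact_force: [0.3, 0.2, 1.0]
gripper_width: 0.0274
gripper_force: 34.9
time_s: 4.65
tcp_pos: [0.5074, -0.4072, 0.1274]
eef_rot: [-179.8, 29.8, -89.7]
contact_force: [-0.3, -0.6, -3.4]
gripper_width: 0.0274
gripper_force: 34.9
```

```bash
python3 -m crank '[[[0,0,0],[0.7,0,-1.21],1],[[0,0,0],[0.7,0,-1.21],1],[[0,0,0],[0.7,0,-1.21],1],[[0,0,0],[0.7,0,-1.21],1],[[0,0,0],[0.3,0,-0.52],1],[[0,0,0],[-1.0,0,-1.73],1],[[0,0,0],[-1.0,0,-1.73],1],[[0,0,0],[-1.5,0,-2.6],1]]' 35
python3 -m crank '[[[0,0,0],[-1.5,0,-2.6],1],[[0,0,0],[-1.5,0,-2.6],1],[[0,8,0],[0,0,0],1],[[0,8,0],[0,0,0],1],[[0,8,0],[0,0,0],1],[[0,8,0],[0,0,0],1],[[0,8,0],[0,0,0],1],[[0,8,0],[0,0,0],1]]' 35
python3 -m crank '[[[0,8,0],[0,0,0],1],[[0,4,0],[0,0,0],1],[[0,0,0],[0,0,0],1],[[0,0,0],[0,0,0],1]]' 35
python3 - <<'E'
from h import *
delta((.507,-.2306,.123+.095),tilt(-30))
c=snap('scene','s3'); save(c['color'][100:260,240:450],'s3.png',3.8)
E
```

```text
time_s: 5.45
tcp_pos: [0.5068, -0.4592, 0.2273]
eef_rot: [-179.9, 30.0, -89.8]
contact_force: [0.3, -0.4, -3.9]
gripper_width: 0.0269
gripper_force: 34.9
time_s: 6.25
tcp_pos: [0.5078, -0.4587, 0.2898]
eef_rot: [-179.6, -18.4, -89.8]
contact_force: [-1.7, -2.5, -2.9]
gripper_width: 0.0271
gripper_force: 34.9
time_s: 6.65
tcp_pos: [0.5068, -0.4592, 0.2884]
eef_rot: [-179.8, -30.0, -89.9]
contact_force: [-0.5, -0.9, -3.3]
gripper_width: 0.0278
gripper_force: 34.9
rot [-0.26 -0.04  0.07] shift_new [-2.332e+01 -2.000e-02 -5.930e+00] shift_old [-23.31  -0.08  -5.95] t 6.65
```

View pics/s3.png

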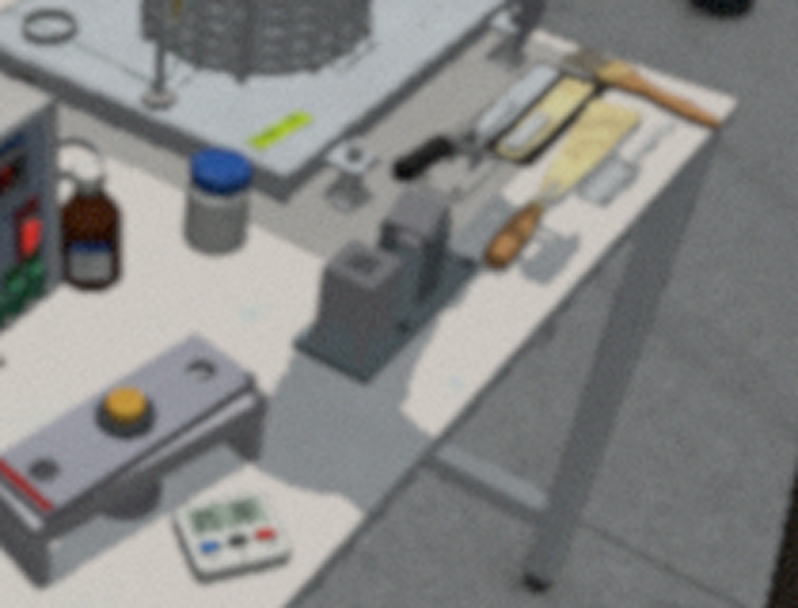

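The holster is empty at (410,225) and the socket mouth is at (362,262). The pin itself is out of frame. I'm moving over the socket and will then check the pin's tilt.

```bash
python3 -m crank '[[[0,0,0],[-3.9,0,-1.0],1],[[0,0,0],[-3.9,0,-1.0],1],[[0,0,0],[-3.9,0,-1.0],1],[[0,0,0],[-3.9,0,-1.0],1],[[0,0,0],[-3.9,0,-1.0],1],[[0,0,0],[-3.8,0,-0.9],1],[[0,0,0],[0,0,0],1],[[0,0,0],[0,0,0],1]]' 35
python3 - <<'E'
from h import *
delta((.507,-.2306,.123+.095),tilt(-30))
c=snap('scene','s4'); save(c['color'][60:220,240:450],'s4.png',3.8)
t=snap('top','t4')
for q in(c,t):
    P=pts(q); im=q['color']; hsv=cv2.cvtColor(im,cv2.COLOR_RGB2HSV)
    near=(abs(P[...,0]-.508)<.04)&(abs(P[...,1]+.23)<.05)
    for z in(.115,.125,.135,.145,.155,.165,.175,.185,.24):
        m=near&(abs(P[...,2]-z)<.006); 
        if m.sum()>3: print(z,m.sum(),P[m].mean(0).round(4), P[m].min(0).round(3),P[m].max(0).round(3))
E
```

```text
time_s: 7.5
tcp_pos: [0.5079, -0.2276, 0.2228]
eef_rot: [-179.7, -30.0, -89.9]
contact_force: [0.2, -0.6, -3.0]
gripper_width: 0.0275
gripper_force: 34.9
rot [-0.34 -0.05  0.08] shift_new [ 0.02  0.09 -0.03] shift_old [ 0.02  0.09 -0.03] t 7.5
0.24 8 [ 0.517  -0.228   0.2421] [ 0.498 -0.23   0.236] [ 0.526 -0.226  0.245]
```

View pics/s4.png

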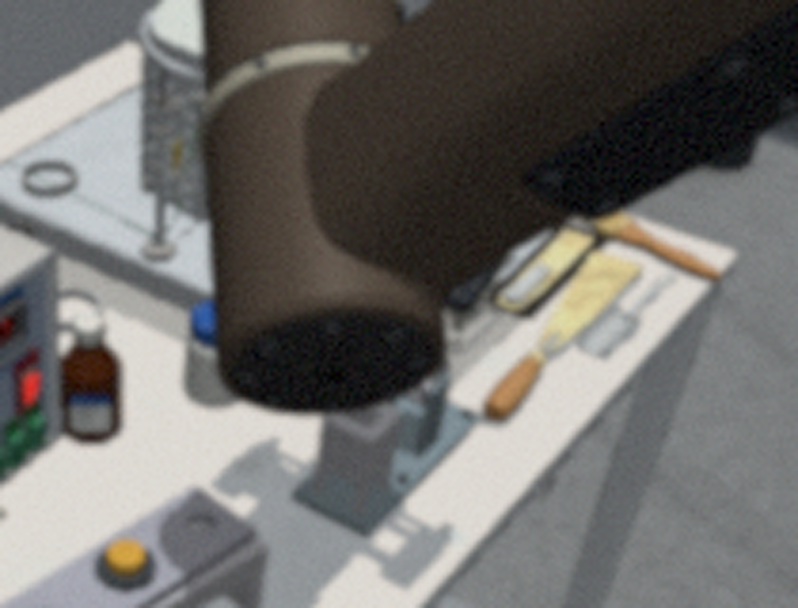

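```bash
python3 -m crank '[[[0,0,0],[-0.5,0,0.87],1],[[0,0,0],[-0.5,0,0.87],1],[[0,0,0],[-0.5,0,0.87],1],[[0,0,0],[-0.5,0,0.87],1],[[0,0,0],[0,0,0],1]]' 35
python3 -m crank '[[[0,0,0],[-0.5,0,0.87],1],[[0,0,0],[-0.5,0,0.87],1],[[0,0,0],[0,0,0],1]]' 35
```

```text
time_s: 8.1
tcp_pos: [0.5055, -0.2288, 0.1803]
eef_rot: [-180.0, -30.1, -89.8]
contact_force: [0.0, -0.7, -3.6]
gripper_width: 0.0272
gripper_force: 34.9
time_s: 8.4
tcp_pos: [0.5058, -0.2287, 0.1606]
eef_rot: [-179.9, -30.1, -89.9]
contact_force: [0.2, -2.2, -4.7]
gripper_width: 0.0271
gripper_force: 34.9
```

```bash
python3 -m crank '[[[0,0,0],[-0.4,0,0.69],1],[[0,0,0],[-0.4,0,0.69],1],[[0,0,0],[0,0,0],1]]' 35
python3 -m crank '[[[0,0,0],[-0.4,0,0.69],1],[[0,0,0],[-0.2,0,0.35],1],[[0,0,0],[0,0,0],1],[[0,0,0],[0,0,0],1]]' 35
```

```text
time_s: 8.7
tcp_pos: [0.5062, -0.2285, 0.1449]
eef_rot: [-179.9, -30.1, -89.9]
contact_force: [0.7, -3.9, -5.4]
gripper_width: 0.0274
gripper_force: 34.9
time_s: 9.1
tcp_pos: [0.5082, -0.2282, 0.1356]
eef_rot: [-179.6, -30.2, -89.9]
contact_force: [-1.1, 2.3, 9.7]
gripper_width: 0.0274
gripper_force: 35.0
```

```bash
python3 -m crank '[[[0,0,0],[0,0,0],0.2],[[0,0,0],[0,0,0],0.2],[[0,0,0],[0,0,0],-0.2],[[0,0,0],[0,0,0],-0.5],[[0,0,0],[0,0,0],-0.5],[[0,0,0],[0,0,0],-0.5]]' 35
python3 -m crank '[[[0,0,0],[0,0,-2],-0.5],[[0,0,0],[0,0,-2],-0.5],[[0,0,0],[0,0,-3],-0.5],[[0,0,0],[0,0,-4],-0.5],[[0,0,0],[0,0,0],-0.5]]'
python3 - <<'E'
from h import *
t=snap('top','t5'); c=snap('scene','s5')
a=cv2.resize(t['color'][180:260,310:410],None,fx=4,fy=4,interpolation=cv2.INTER_CUBIC);b=cv2.resize(c['color'][120:200,290:390],None,fx=4,fy=4,interpolation=cv2.INTER_CUBIC)
save(np.hstack([a,b]),'p5.png',1)
for q in(c,t):
    P=pts(q); im=q['color']; hsv=cv2.cvtColor(im,cv2.COLOR_RGB2HSV)
    red=((hsv[...,0]<8)|(hsv[...,0]>172))&(hsv[...,1]>120)
    m=red&(abs(P[...,0]-.508)<.05)&(abs(P[...,1]+.23)<.05)
    if m.sum(): print(m.sum(),P[m].mean(0).round(4), P[m].min(0).round(3),P[m].max(0).round(3))
    k=m&(P[...,2]>.148); print(k.sum(),P[k].mean(0).round(4))
E
```

```text
time_s: 9.7
tcp_pos: [0.5068, -0.2284, 0.134]
eef_rot: [-179.8, -30.1, -89.9]
contact_force: [0.1, -0.0, 0.5]
gripper_width: 0.0615
gripper_force: 0.0
time_s: 10.2
tcp_pos: [0.5091, -0.1711, 0.2334]
eef_rot: [-179.3, -30.0, -90.0]
contact_force: [1.0, 1.2, -1.3]
gripper_width: 0.0658
gripper_force: 0.0
0 [nan nan nan]
100 [ 0.5092 -0.2281  0.144 ] [ 0.497 -0.277  0.009] [ 0.531 -0.217  0.162]
73 [ 0.509  -0.229   0.1566]<stdin>:10: RuntimeWarning: Mean of empty slice.
  ret = um.true_divide(
```

View pics/p5.png

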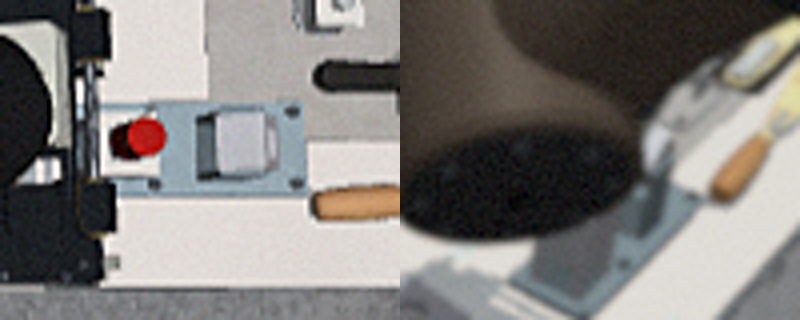

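The pin stands upright in the socket: the red handle's top is at (146,137) in the left crop, at about 0.157 m, so it is seated. Next is the vertical re-grasp.

```bash
python3 - <<'E'
from h import *
delta((.5077,-.2308,.223),tilt(0,-103))
E
```

```text
rot [ -3.79 -29.9   12.87] shift_new [ 5.66 -1.4   0.09] shift_old [ 5.   -0.06  3.  ] t 10.3
```

```bash
python3 -m crank '[[[-0.95,-7.5,3.2],[0,0,0],-0.7],[[-0.95,-7.5,3.2],[0,0,0],-0.7],[[-0.95,-7.5,3.2],[0,0,0],-0.7],[[-0.95,-7.4,3.2],[0,0,0],-0.7],[[0,0,0],[2.8,-0.7,0],-0.7],[[0,0,0],[2.8,-0.7,0],-0.7],[[0,0,0],[0,0,0],-0.7],[[0,0,0],[0,0,0],-0.7]]'
python3 - <<'E'
from h import *
delta((.5077,-.2308,.123),tilt(0,-103))
E
```

```text
time_s: 11.1
tcp_pos: [0.5063, -0.2319, 0.2279]
eef_rot: [179.7, -0.1, -103.1]
contact_force: [-0.9, 0.0, -0.0]
gripper_width: 0.0742
gripper_force: 0.0
rot [ 0.28 -0.1  -0.15] shift_new [-0.14 -0.11  9.89] shift_old [-0.16 -0.16  9.89] t 11.1
```

```bash
python3 -m crank '[[[0,0,0],[-0.1,-0.1,1.5],-0.7],[[0,0,0],[0,0,1.5],-0.7],[[0,0,0],[0,0,1.5],-0.7],[[0,0,0],[0,0,1.5],-0.7],[[0,0,0],[0,0,1.5],-0.7],[[0,0,0],[0,0,1.4],-0.7],[[0,0,0],[0,0,1.0],-0.7],[[0,0,0],[0,0,0],-0.7]]'
python3 -m crank '[[[0,0,0],[0,0,0],0.5],[[0,0,0],[0,0,0],1],[[0,0,0],[0,0,0],1],[[0,0,0],[0,0,0],1],[[0,0,0],[0,0,0],1],[[0,0,0],[0,0,0],1],[[0,0,0],[0,0,0],1],[[0,0,0],[0,0,0],1]]' 45
python3 -m crank '[[[0,0,0],[0,0,-1.5],1],[[0,0,0],[0,0,-2],1],[[0,0,0],[0,0,-3],1],[[0,0,0],[0,0,-3],1],[[0,0,0],[0,0,-1.5],1],[[0,0,0],[0,0,0],1],[[0,0,0],[0,0,0],1]]' 45
python3 - <<'E'
from h import *
delta((.5652,.0880,.225),tilt(0,-103))
E
```

```text
time_s: 11.9
tcp_pos: [0.5072, -0.2296, 0.1287]
eef_rot: [179.7, -0.1, -103.0]
contact_force: [-0.5, 0.8, -0.0]
gripper_width: 0.0748
gripper_force: 0.0
time_s: 12.7
tcp_pos: [0.5084, -0.2303, 0.1304]
eef_rot: [179.9, -0.1, -103.0]
contact_force: [0.3, 0.1, 0.5]
gripper_width: 0.0276
gripper_force: 45.0
time_s: 13.4
tcp_pos: [0.5079, -0.2299, 0.2392]
eef_rot: [179.8, -0.0, -103.0]
contact_force: [-0.3, -0.5, -3.3]
gripper_width: 0.0273
gripper_force: 45.0
rot [ 0.21 -0.05 -0.01] shift_new [-32.26   1.57   0.82] shift_old [-32.26   1.57   0.8 ] t 13.4
```

```bash
python3 - <<'E'
from h import *
for f in('top','scene'):
    P=pts(dict(np.load(f+'.npz'))); print(f)
    for x0 in np.arange(.58,.74,.02):
        print(round(x0,3),[round(100*float(q.max())) if len(q:=P[...,2][(P[...,0]>x0)&(P[...,0]<x0+.02)&(P[...,1]>y)&(P[...,1]<y+.03)&(P[...,2]<.7)]) else -1 for y in np.arange(-.2,.3,.03)])
E
```

```text
top
0.58 [1, 1, 1, 1, 1, 1, 8, 9, 9, 9, 9, 1, 1, 1, 1, 1, 1]
0.6 [1, 1, 1, 0, 1, 1, 0, 1, 1, 7, 7, 0, 1, 1, 1, 1, 1]
0.62 [1, 1, 1, 1, 1, 1, 1, 1, 1, 1, 1, 1, 1, 1, 1, 1, 1]
0.64 [1, 1, 0, 1, 1, 1, 0, 1, 1, 1, 1, 16, 12, 2, 3, 2, 21]
0.66 [1, 1, 1, 0, 1, 1, 1, 1, 1, 1, 1, 20, 21, 21, 32, 32, 40]
0.68 [1, 1, 1, 1, 1, 1, 5, 3, 1, 1, 1, 19, 20, 20, 32, 33, 47]
0.7 [9, 9, 5, 1, 1, 1, 5, 7, 11, 11, 12, 5, -1, 20, 32, 32, 45]
0.72 [12, 12, 21, 21, 21, 21, 21, 21, 21, 21, 21, 21, 2, -1, -1, 2, 2]
0.74 [12, 12, 21, 21, 21, 21, 21, 21, 21, 21, 21, 21, 3, 2, 2, 2, 2]
scene
0.58 [0, 0, -79, -79, -79, -79, -79, 8, 8, 9, 8, 0, 0, 0, 0, 0, 0]
0.6 [1, 0, -79, -79, -79, -79, -79, -79, -80, 7, 7, 1, 0, 0, 0, 1, 1]
0.62 [0, 0, 0, 0, 0, 0, 0, -79, -1, 0, 0, 0, 0, 1, 0, 1, 1]
0.64 [0, 0, 0, 0, 0, 1, 0, 0, 0, 0, 0, 17, 16, 15, 2, 2, 23]
0.66 [0, 0, 0, 0, 0, 0, 0, 2, 0, 0, 0, 20, 20, 20, 32, 32, 40]
0.68 [0, 3, 0, 0, 0, 0, 5, 3, 0, 0, 1, 19, 20, 20, 32, 32, 46]
0.7 [9, 11, 6, 0, 0, 0, 5, 12, 12, 15, 5, 3, -1, 6, 8, 6, 32]
0.72 [12, 12, 21, 21, 21, 21, 21, 21, 21, 21, 21, 21, 2, -1, 2, 2, -1]
0.74 [11, 11, 20, 21, 21, 20, 20, 20, 20, 20, 20, 20, 2, 2, 2, -1, -1]
```

```bash
python3 -m crank '[[[0,0,0],[-4.0,0.2,0],1],[[0,0,0],[-4.0,0.2,0],1],[[0,0,0],[-4.0,0.2,0],1],[[0,0,0],[-4.0,0.2,0],1],[[0,0,0],[-4.0,0.2,0],1],[[0,0,0],[-4.0,0.2,0],1],[[0,0,0],[-4.0,0.2,0],1],[[0,0,0],[-4.0,0.2,0],1]]' 45
python3 -m crank '[[[0,0,6],[0,0,0],1],[[0,0,6],[0,0,0],1],[[0,0,0],[0,0,0],1],[[0,0,0],[0,0,0],1]]' 45
python3 - <<'E'
from h import *
delta((.5652,.0880,.225),tilt(0,-115))
t=snap('top','t6'); c=snap('scene','s6')
a=cv2.resize(t['color'][170:250,200:300],None,fx=4,fy=4,interpolation=cv2.INTER_CUBIC);b=cv2.resize(c['color'][150:230,200:300],None,fx=4,fy=4,interpolation=cv2.INTER_CUBIC)
save(np.hstack([a,b]),'p6.png',1)
for q in (t,c):
    P=pts(q)
    near=(abs(P[...,0]-.566)<.03)&(abs(P[...,1]-.09)<.03)
    for z in np.arange(.11,.21,.01):
        m=near&(abs(P[...,2]-z)<.005)
        if m.sum()>4: print(z.round(2),m.sum(),P[m].mean(0).round(4))
E
```

```text
time_s: 14.2
tcp_pos: [0.564, 0.0866, 0.2377]
eef_rot: [179.7, -0.2, -103.0]
contact_force: [0.9, -0.9, -3.3]
gripper_width: 0.0274
gripper_force: 45.0
time_s: 14.6
tcp_pos: [0.5643, 0.0849, 0.2384]
eef_rot: [179.8, -0.2, -114.8]
contact_force: [-0.7, -0.7, -2.6]
gripper_width: 0.0275
gripper_force: 45.0
rot [ 0.22 -0.21  0.17] shift_new [-0.31  0.05  0.74] shift_old [-0.32  0.04  0.74] t 14.6
0.13 6 [0.5595 0.0854 0.1305]
0.14 9 [0.5579 0.0866 0.14  ]
0.15 12 [0.5566 0.0879 0.1496]
0.16 26 [0.5571 0.0877 0.1598]
0.17 23 [0.558  0.0898 0.1701]
0.18 24 [0.5566 0.0887 0.1801]
0.19 24 [0.5568 0.0891 0.1899]
0.2 11 [0.5575 0.0931 0.2006]
```

View pics/p6.png

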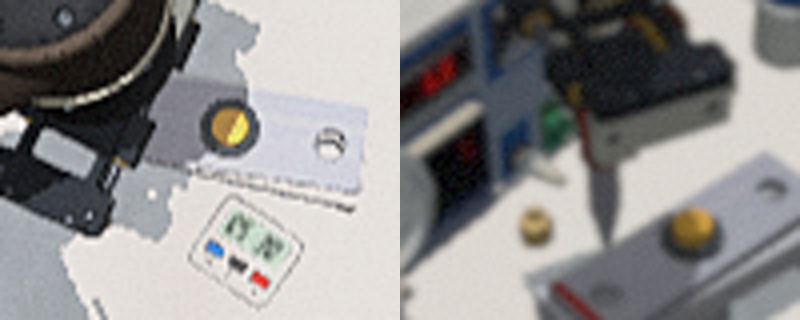

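The right crop shows the pin upright, nose tip at (610,245), above the cover pin hole at (607,294); the weight at (535,225) is clear. I'll compare the nose and the hole within this same camera.

```bash
python3 - <<'E'
from h import *
c=dict(np.load('s6.npz')); K=c['intrinsics'];T=c['world_from_camera']
def ray(u,v,z):
    d=T[:3,:3]@np.linalg.solve(K,[u,v,1]); return (T[:3,3]+d*(z-T[2,3])/d[2]).round(4)
print('nose',ray(252.1,211.1,.1244),'hole',ray(251.4,223.1,.082))
g=cv2.cvtColor(c['color'],cv2.COLOR_RGB2GRAY); print(g[217:230,243:262]); print(g[204:214,246:260])
E
```

```text
nose [0.5583 0.0848 0.1244] hole [0.559  0.0885 0.082 ]
[[123 115 109 106 105 106 108 107 104 106 107 107 109 109 107 105 105 106
  109]
 [113 105 108 104 105 107 106 106 105 106 107 107 107 109 107 106 105 110
  107]
 [105 107 108 104 107 107 105 104 106 102 107 106 106 108 109 105 106 108
  107]
 [108 108 105 105 105 104  98  96  98  97 101 103 106 106 108 104 105 105
  105]
 [106 110 107 102 102  95  90  87  88  92  89  94 100 105 106 104 108 107
  104]
 [ 96 105 103 105  97  84  81  81  78  81  82  86  93 103 103 104 105 106
  105]
 [ 85  91  97 101  91  80  80  81  86  81  78  89  89  99 108 106 102 106
  103]
 [ 66  82  88  93  90  83  87  88  87  89  86  84  93 103 101 107 105 108
  108]
 [ 64  63  76  88  95  89  89  91  90  89  90  94 102  98 106 104 104 105
  107]
 [ 67  59  63  74  86  97  93  94  95  96  97  97 102 105 107 109 107 108
  106]
 [ 76  67  62  62  77  89  95 101 103 101 104 105 103 104 107 108 103 106
  103]
 [ 80  78  69  61  60  72  91  99 107 104 106 104 106 108 106 106 104 105
  100]
 [ 86  76  73  72  61  62  73  86 101 106 102 108 105 104 103 103 104  98
   88]]
[[210 187 137  95  79  71  78 108 158 202 213 215 215 217]
 [212 198 162 112  80  78  76 115 170 206 215 213 217 213]
 [216 205 182 132  86  74  87 130 184 208 217 211 203 193]
 [215 213 188 145  98  77  96 146 194 210 210 199 181 161]
 [215 216 198 165 113  87 105 159 196 203 193 173 146 129]
 [216 218 206 181 133  89 111 159 178 172 151 134 121 110]
 [217 219 211 188 144 105 117 142 151 137 120 114 108 110]
 [215 212 202 187 157 116 111 125 128 117 110 110 110 107]
 [200 190 181 167 144 118 113 112 113 110 109 109 111 108]
 [172 160 151 134 122 112 104 110 109 109 109 109 104 103]]
```

```bash
python3 -m crank '[[[0,0,0],[-0.3,0.1,0],1],[[0,0,0],[0,0,1.5],1],[[0,0,0],[0,0,1.5],1],[[0,0,0],[0,0,1.0],1],[[0,0,0],[0,0,1],1],[[0,0,0],[0,0,0],1]]' 45
python3 -m crank '[[[0,0,0],[0,0,0.7],1],[[0,0,0],[0,0,0.7],1],[[0,0,0],[0,0,0],1]]' 45
```

```text
time_s: 15.3
tcp_pos: [0.5645, 0.088, 0.1884]
eef_rot: [179.8, -0.2, -115.0]
contact_force: [0.4, -0.2, -2.8]
gripper_width: 0.0271
gripper_force: 45.0
time_s: 15.6
tcp_pos: [0.5644, 0.0883, 0.1749]
eef_rot: [179.8, -0.2, -115.0]
contact_force: [-1.6, 0.8, -3.3]
gripper_width: 0.0275
gripper_force: 45.0
```

```bash
python3 -m crank '[[[0,0,0],[0,0,0.5],1],[[0,0,0],[0,0,0.5],1],[[0,0,0],[0,0,0],1]]' 45
python3 -m crank '[[[0,0,0],[0,0,0.5],1],[[0,0,0],[0,0,0],1]]' 45
```

```text
time_s: 15.9
tcp_pos: [0.5641, 0.0887, 0.1647]
eef_rot: [179.8, -0.1, -115.0]
contact_force: [-3.0, 3.7, -6.0]
gripper_width: 0.0272
gripper_force: 45.0
time_s: 16.1
tcp_pos: [0.5647, 0.0887, 0.1604]
eef_rot: [179.8, -0.1, -115.0]
contact_force: [-3.3, 2.4, -5.4]
gripper_width: 0.027
gripper_force: 45.0
```

```bash
python3 -m crank '[[[0,0,0],[-0.05,0.1,0.5],1],[[0,0,0],[0,0,0.5],1],[[0,0,0],[0,0,0],1]]' 45
python3 -m crank '[[[0,0,0],[0,0,0.5],1],[[0,0,0],[0,0,0.5],1],[[0,0,0],[0,0,0],1]]' 45
```

```text
time_s: 16.4
tcp_pos: [0.5655, 0.0892, 0.1508]
eef_rot: [180.0, -0.0, -115.0]
contact_force: [2.9, -0.4, -4.6]
gripper_width: 0.0275
gripper_force: 45.0
time_s: 16.7
tcp_pos: [0.5655, 0.0892, 0.1407]
eef_rot: [180.0, -0.0, -115.0]
contact_force: [6.1, -1.1, -4.2]
gripper_width: 0.0273
gripper_force: 45.0
```

```bash
python3 -m crank '[[[0,0,0],[0,-0.15,0.4],1],[[0,0,0],[0,0,0.5],1],[[0,0,0],[0,0,0],1]]' 45
python3 -m crank '[[[0,0,0],[0,0,0.5],1],[[0,0,0],[0,0,0.4],1],[[0,0,0],[0,0,0],1]]' 45
```

```text
time_s: 17.0
tcp_pos: [0.5657, 0.0887, 0.1308]
eef_rot: [179.9, -0.1, -115.0]
contact_force: [4.9, 2.0, -7.7]
gripper_width: 0.0272
gripper_force: 45.0
time_s: 17.3
tcp_pos: [0.5658, 0.0887, 0.1224]
eef_rot: [179.9, -0.1, -115.0]
contact_force: [4.7, 2.8, -3.8]
gripper_width: 0.0273
gripper_force: 45.0
```

Not yet on the collar; pressing a little further until the force rises.

```bash
python3 -m crank '[[[0,0,0],[0,0,0.2],1],[[0,0,0],[0,0,0.2],1],[[0,0,0],[0,0,0],1]]' 45
python3 -m crank '[[[0,0,0],[0,0,0.2],1],[[0,0,0],[0,0,0],1]]' 45
```

```text
time_s: 17.6
tcp_pos: [0.5667, 0.0887, 0.1222]
eef_rot: [-180.0, -0.0, -114.9]
contact_force: [-3.9, 2.0, 24.9]
gripper_width: 0.0277
gripper_force: 45.0
time_s: 17.8
tcp_pos: [0.5674, 0.0885, 0.122]
eef_rot: [-179.9, 0.0, -114.9]
contact_force: [-8.4, 1.1, 38.0]
gripper_width: 0.0274
gripper_force: 45.0
```

```bash
python3 -m crank '[[[0,0,0],[0,0,-0.4],0.2],[[0,0,0],[0,0,0],0],[[0,0,0],[0,0,0],-0.3],[[0,0,0],[0,0,0],-0.3],[[0,0,0],[0,0,0],-0.3],[[0,0,0],[0,0,0],-0.3]]'
python3 -m crank '[[[0,0,0],[0,0,-2],-0.3],[[0,0,0],[0,0,-2],-0.3],[[0,0,0],[0,0,-3],-0.3],[[0,0,0],[0,0,-4],-0.3],[[0,0,0],[0,0,-2],-0.3],[[0,0,-8],[0,0,0],-0.4],[[0,0,-8],[0,0,0],-0.5],[[0,0,-8],[0,0,0],-0.5]]'
python3 - <<'E'
from h import *
delta((.4842,.2990,.19),tilt(0,-91))
E
```

```text
time_s: 18.4
tcp_pos: [0.5653, 0.0883, 0.1203]
eef_rot: [179.8, -0.2, -115.0]
contact_force: [-0.7, 0.0, 0.5]
gripper_width: 0.0566
gripper_force: 0.0
time_s: 19.2
tcp_pos: [0.5659, 0.0886, 0.2509]
eef_rot: [179.8, -0.0, -90.7]
contact_force: [0.2, 0.2, -0.3]
gripper_width: 0.0649
gripper_force: 0.0
rot [ 0.16 -0.05  0.34] shift_new [-20.89   8.53   5.49] shift_old [-20.95   8.39   5.49] t 19.2
```

```bash
python3 -m crank '[[[0,0,0],[-3.5,1.4,0],-0.5],[[0,0,0],[-3.5,1.4,0],-0.5],[[0,0,0],[-3.5,1.4,0],-0.5],[[0,0,0],[-3.5,1.4,0.5],-0.5],[[0,0,0],[-3.5,1.4,1.5],-0.5],[[0,0,0],[-3.45,1.4,1.5],-0.5],[[0,0,0],[0,0,1.5],-0.5],[[0,0,0],[0,0,0],-0.5]]'
python3 - <<'E'
from h import *
t=snap('top','t7'); c=snap('scene','s7')
a=cv2.resize(t['color'][170:250,200:300],None,fx=4,fy=4,interpolation=cv2.INTER_CUBIC);b=cv2.resize(c['color'][200:360,150:350],None,fx=2,fy=2,interpolation=cv2.INTER_CUBIC)
save(np.hstack([a,b]),'p7.png',1)
P=pts(t)
m=(abs(P[...,2]-.082)<.004)&(abs(P[...,0]-.55)<.1)&(abs(P[...,1]-.0155)<.14)
print('cover',cv2.minAreaRect((P[m][:,:2]*1000).astype(np.float32)))
im=t['color']; hsv=cv2.cvtColor(im,cv2.COLOR_RGB2HSV); red=((hsv[...,0]<8)|(hsv[...,0]>172))&(hsv[...,1]>120)
m=red&(abs(P[...,0]-.566)<.03)&(abs(P[...,1]-.088)<.03)&(P[...,2]>.12); print('pin',m.sum(),P[m].mean(0),P[m][:,2].max())
P=pts(c)
m=(abs(P[...,0]-.482)<.05)&(abs(P[...,1]-.298)<.05)&(P[...,2]>.098)&(P[...,2]<.11); print('bolt scene',m.sum(),P[m].mean(0))
m=(abs(P[...,0]-.482)<.05)&(abs(P[...,1]-.298)<.05)&(P[...,2]>.067)&(P[...,2]<.074); print('rack scene',cv2.minAreaRect((P[m][:,:2]*1000).astype(np.float32)))
delta((.4842,.2990,.097),tilt(0,-90.7))
E
```

```text
time_s: 20.0
tcp_pos: [0.4839, 0.2996, 0.1985]
eef_rot: [179.7, -0.2, -90.9]
contact_force: [0.1, 0.2, -0.3]
gripper_width: 0.0662
gripper_force: 0.0
cover ((549.7525024414062, 16.118812561035156), (199.9512176513672, 64.16960906982422), 76.91699981689453)
pin 83 [0.5669139  0.08771899 0.1468803 ] 0.15278065929001405
bolt scene 114 [0.47939042 0.30081851 0.10541709]
rack scene ((483.02020263671875, 298.6088562011719), (71.59093475341797, 71.06385803222656), 87.71016693115234)
rot [ 0.18 -0.11 -0.28] shift_new [0.02 0.13 9.79] shift_old [0.   0.1  9.79] t 20.1
```

View pics/p7.png

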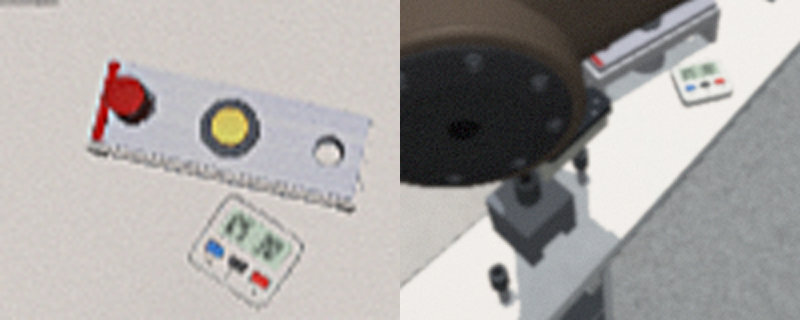

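The pin is home (red head at (125,98)) and the cover is in line at 13.1°, against about 12.9° for the block. Now for the bolt.

```bash
python3 -m crank '[[[0,0,0],[0,0,1.5],-0.5],[[0,0,0],[0,0,1.5],-0.5],[[0,0,0],[0,0,1.5],-0.5],[[0,0,0],[0,0,1.5],-0.5],[[0,0,0],[0,0,1.5],-0.5],[[0,0,0],[0,0,1.3],-0.5],[[0,0,0],[0,0,1.0],-0.5],[[0,0,0],[0,0,0],-0.5]]'
python3 -m crank '[[[0,0,0],[0,0,0],0.5],[[0,0,0],[0,0,0],1],[[0,0,0],[0,0,0],1],[[0,0,0],[0,0,0],1],[[0,0,0],[0,0,0],1],[[0,0,0],[0,0,0],1],[[0,0,0],[0,0,0],1],[[0,0,0],[0,0,0],1]]' 40
python3 -m crank '[[[0,0,0],[0,0,-1.5],1],[[0,0,0],[0,0,-2],1],[[0,0,0],[0,0,-3],1],[[0,0,0],[0,0,-3],1],[[0,0,0],[0,0,-3],1],[[0,0,0],[0,0,-1.5],1],[[0,0,0],[0,0,0],1],[[0,0,0],[0,0,0],1]]' 40
python3 - <<'E'
from h import *
delta((.5320,-.0572,.235),tilt(0,-103))
E
```

```text
time_s: 20.9
tcp_pos: [0.485, 0.2986, 0.1019]
eef_rot: [179.8, -0.1, -91.0]
contact_force: [0.3, -0.3, -0.7]
gripper_width: 0.0657
gripper_force: 0.0
time_s: 21.7
tcp_pos: [0.4853, 0.2995, 0.1031]
eef_rot: [179.9, -0.0, -91.0]
contact_force: [-0.8, -0.3, 2.3]
gripper_width: 0.0275
gripper_force: 40.0
time_s: 22.5
tcp_pos: [0.485, 0.2992, 0.2417]
eef_rot: [179.8, -0.1, -91.0]
contact_force: [0.5, -0.7, -3.6]
gripper_width: 0.0273
gripper_force: 40.0
rot [ 0.22 -0.1  11.99] shift_new [ 33.67 -12.6    0.07] shift_old [35.55 -5.33  0.1 ] t 22.5
```

```bash
python3 -m crank '[[[0,0,6],[0,0,-1],1],[[0,0,6],[0,0,0],1],[[0,0,0],[3.74,-1.4,0],1],[[0,0,0],[3.74,-1.4,0],1],[[0,0,0],[3.74,-1.4,0],1],[[0,0,0],[3.74,-1.4,0],1],[[0,0,0],[3.74,-1.4,0],1],[[0,0,0],[3.74,-1.4,0],1]]' 40
python3 -m crank '[[[0,0,0],[3.74,-1.4,0],1],[[0,0,0],[3.74,-1.4,0],1],[[0,0,0],[3.7,-1.4,0],1],[[0,0,0],[0,0,0],1],[[0,0,0],[0,0,0],1]]' 40
python3 - <<'E'
from h import *
delta((.5321,-.0574,.2),tilt(0,-103))
E
```

```text
time_s: 23.3
tcp_pos: [0.5161, 0.0602, 0.251]
eef_rot: [179.7, -0.2, -103.0]
contact_force: [0.8, 0.2, -3.0]
gripper_width: 0.0274
gripper_force: 40.0
time_s: 23.8
tcp_pos: [0.5319, -0.0574, 0.2511]
eef_rot: [179.7, -0.1, -103.1]
contact_force: [-0.6, -0.6, -3.3]
gripper_width: 0.0271
gripper_force: 40.0
rot [ 0.32 -0.14 -0.14] shift_new [-0.01 -0.02  4.51] shift_old [-0.02 -0.04  4.51] t 23.8
```

```bash
python3 -m crank '[[[0,0,0],[0,0,2],1],[[0,0,0],[0,0,2],1],[[0,0,0],[0,0,2],1],[[0,0,0],[0,0,1],1],[[0,0,0],[0,0,0],1]]' 40
python3 -m crank '[[[0,0,0],[0,0,0.7],1],[[0,0,0],[0,0,0.7],1],[[0,0,0],[0,0,0.6],1],[[0,0,0],[0,0,0],1]]' 40
```

```text
time_s: 24.3
tcp_pos: [0.5315, -0.0558, 0.1812]
eef_rot: [179.7, -0.2, -102.9]
contact_force: [-0.1, -0.1, -2.4]
gripper_width: 0.0273
gripper_force: 40.0
time_s: 24.7
tcp_pos: [0.5321, -0.0565, 0.1623]
eef_rot: [179.8, -0.1, -103.0]
contact_force: [0.8, 0.2, -2.4]
gripper_width: 0.027
gripper_force: 40.0
```

```bash
python3 -m crank '[[[0,0,0],[0,0,0.7],1],[[0,0,0],[0,0,0.7],1],[[0,0,0],[0,0,0.6],1],[[0,0,0],[0,0,0],1]]' 40
python3 -m crank '[[[0,0,0],[0,0,0.7],1],[[0,0,0],[0,0,0.7],1],[[0,0,0],[0,0,0.6],1],[[0,0,0],[0,0,0],1]]' 40
```

```text
time_s: 25.1
tcp_pos: [0.5318, -0.0566, 0.1419]
eef_rot: [179.8, -0.1, -103.0]
contact_force: [0.3, 0.6, -3.0]
gripper_width: 0.0276
gripper_force: 40.0
time_s: 25.5
tcp_pos: [0.5318, -0.0566, 0.1219]
eef_rot: [179.8, -0.1, -103.0]
contact_force: [-0.4, -0.4, -2.1]
gripper_width: 0.0275
gripper_force: 40.0
```

```bash
python3 -m crank '[[[0,0,0],[0,0,0.5],1],[[0,0,0],[0,0,0.3],1],[[0,0,0],[0,0,0.2],1],[[0,0,0],[0,0,0],1]]' 40
python3 -m crank '[[[0,0,0],[0,0,-0.2],0.2],[[0,0,0],[0,0,0],0],[[0,0,0],[0,0,0],-0.3],[[0,0,0],[0,0,0],-0.3],[[0,0,0],[0,0,0],-0.3],[[0,0,0],[0,0,0],-0.3]]'
python3 -m crank '[[[0,0,0],[0,0,-2],-0.3],[[0,0,0],[0,0,-2],-0.3],[[0,0,0],[0,0,-3],-0.3],[[0,0,0],[0,0,-4],-0.3],[[0,0,0],[4,0,-3],-0.3],[[0,0,0],[4,2,0],-0.4],[[0,0,0],[4,2,0],-0.5],[[0,0,0],[4,2,0],-0.5]]'
python3 -m crank '[[[0,0,0],[0,0,0],-0.5],[[0,0,0],[0,0,0],-0.5],[[0,0,0],[0,0,0],-0.5]]'
python3 - <<'E'
from h import *
t=snap('top','t8'); save(t['color'][170:250,200:300],'p8.png',6)
P=pts(t)
m=(abs(P[...,2]-.082)<.004)&(abs(P[...,0]-.55)<.1)&(abs(P[...,1]-.0155)<.14)
print('cover',cv2.minAreaRect((P[m][:,:2]*1000).astype(np.float32)))
for n,x,y in(('pin',.5665,.088),('bolt',.5333,-.0565)):
    m=(abs(P[...,0]-x)<.025)&(abs(P[...,1]-y)<.025)&(P[...,2]>.105); h=np.percentile(P[m][:,2],90); k=m&(P[...,2]>h-.006); print(n,h,P[k].mean(0))
E
```

```text
time_s: 25.9
tcp_pos: [0.5334, -0.0567, 0.115]
eef_rot: [180.0, -0.1, -102.9]
contact_force: [-4.6, -0.3, 13.3]
gripper_width: 0.0274
gripper_force: 40.0
time_s: 26.5
tcp_pos: [0.5324, -0.0565, 0.1149]
eef_rot: [179.9, -0.1, -103.0]
contact_force: [-0.5, -0.2, 0.5]
gripper_width: 0.0567
gripper_force: 0.0
time_s: 27.3
tcp_pos: [0.4372, -0.1998, 0.2556]
eef_rot: [179.9, -0.1, -103.0]
contact_force: [0.2, -0.1, 0.3]
gripper_width: 0.0649
gripper_force: 0.0
time_s: 27.6
tcp_pos: [0.4388, -0.1986, 0.2555]
eef_rot: [179.9, -0.1, -103.0]
contact_force: [0.4, 1.0, -0.4]
gripper_width: 0.0655
gripper_force: 0.0
cover ((552.0117797851562, 15.474258422851562), (200.44952392578125, 63.39186096191406), 79.05863952636719)
pin 0.15019941511542337 [0.56613865 0.08834985 0.14809498]
bolt 0.1205625404657309 [ 0.53954776 -0.05593445  0.11856918]
```

View pics/p8.png

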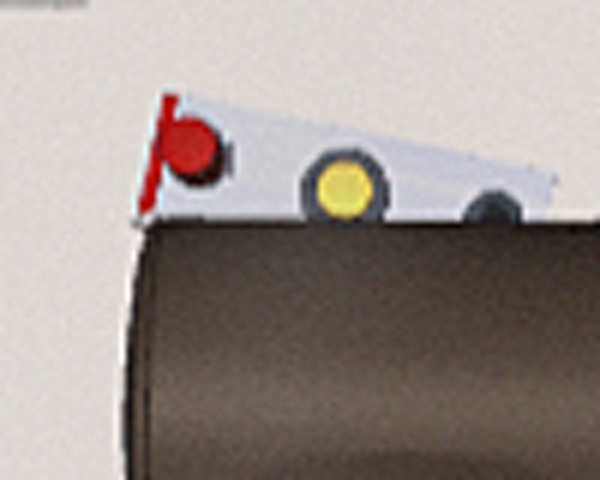

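The pin (red, (190,145)) and the bolt (dark head at (494,205), half hidden by the arm) are both seated: their tops read 0.148 m and 0.119 m against 0.148 m and 0.118 m expected. The arm is clear, so I'm handing in.

```bash
python3 -c "from plant import r; print(r.close_job())"
```

```text
the job is handed in; nothing more can be done
None
```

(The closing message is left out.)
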